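# Upend a gearbox shaft in the tilting V-block stand and hang it in the rack

## Robot

A 6-joint arm with a two-finger parallel gripper is mounted at the origin on a cart in front of the work surface, level with it; the furniture and walls round the work are solid. World frame = base frame: x ahead of the robot, y to its left, z up, the work surface at z = 0. Lengths are in m, angles in rad, forces in N, time in s.
With the tool pointing down it reaches from about 0.375 to 0.9 m from the base axis. Payload 3.1 kg.
Tool frame: the origin (TCP) lies between the finger pads; the fingertips stand 22 mm ahead of it and the grasp point (between the pads) lies 3 mm ahead of it; z points along the fingers, y is the line along which they close (so a half turn about z gives the same grasp; the last joint's range is limited). The gripper opens to 87 mm and grips with 3 to 60 N. Pads are 19 mm wide; open, the fingers measure 117 mm over their backs; the gripper's body (75 mm by 190 mm) begins 51 mm behind the grasp point.
Start: joints at [-1.506, 0.527, 1.433, -0, 1.181, -0.178], TCP at [0.151, -0.606, 0.245] pointing down, gripper open.
Joint ranges: [-3.08, 3.08], [-0.75, 2.2], [0.22, 2.44], [-1.43, 4.57], [0, 2.65], [-2.85, 2.85]. Speed limits (rad/s): [2.79, 2.79, 3.14, 3.14, 3.14, 3.14].

## Interface

Orientations are given as a unit quaternion [x, y, z, w].
In Python, from rig import robot gives the robot as it stands.
- The arm moves only by the tool move_arm, never from a script. Its argument "series" is text: rows parted by semicolons, each of 6 numbers parted by spaces: the shift along the tool's x, y, z in mm, then the turn, a rotation vector about the tool's x, y, z in degrees. In form: dx dy dz ax ay az; .... A call has 1 to 8 rows; each row is the pose to reach, as a shift and turn from the pose commanded when the call began, along the tool's axes at that moment; what a row does not reach only later rows make up. A row lasts 1/12 s, in which the tool goes at most 41.7 mm and 7.16 degrees, less where a joint would pass 70% of its speed; a pose out of reach is approached as far as the arm can. A call with a gripper value outside its range is refused whole. "jaw" is the opening, from 0 (shut) to 1 (fully open), set as the call begins (left out, the last holds). The fingers move at their own pace and stop on an object; "newtons" is the grip in N (left out, the last holds). Time passes only in rows, so rows that repeat a pose let the fingers close. It gives the time, the measured TCP pose, the force, the opening and the grip force at its end, in the units of the state.
- robot.get_obs(): the state, without advancing time (a new reading comes with each control period).
- robot.camera(name): name is "scene" or "top"; returns a dict with "img" (420x560x3 uint8, red, green, blue), "mtx" (3x3 intrinsics, pixels), "world_to_cam" (4x4, takes a point from world to camera coordinates). Camera axes: x right, y down, z forward; pixel columns grow to the right and rows downward; lengths in m; the calibration is good to about 2 mm. A picture is of the moment at which its call begins. There is no depth.
- robot.hand_in(): hands the job in; it is judged then, once.
Trained networks look in a picture, given as the dict that the camera call returned (one of the last four; its "shot" number tells which), for a name from the list of things; names that differ only in an ending like _2 or _b are one class to them, and where a whole thing is asked for, a point or a joint stands for the part that bears it (a point fixed in the world has none). Each returns a list of dicts, best first, with "p" (0 to 1); they miss things now and then, are a little off and sometimes report something else, mostly with a low value. They report only what shows in the picture. A call takes as long as a camera call.
- robot.search_frame(picture, thing): "xyz" ([x, y, z] in m, in world coordinates, good to about 4 mm: the middle of the surface that is visible of it).
- robot.tip_of(picture, thing): "xyz" ([x, y, z] in m, in world coordinates, good to about 4 mm: a listed point, or the origin of a listed thing).
The state is a dict: "time": time; "q": joint angles; "joint_velocities": joint speeds; "joint_torque": joint torques, N m; "position": TCP position; "tool_rot": TCP orientation; "ft_force": force on the tool from outside, world axes, zero at the start; "moment": the same for the moment, N m; "grip_width": finger opening in m; "grip_force": force on a finger pad.
Only numpy, scipy, OpenCV 4.12 (cv2) and the standard library are available. Lean on these libraries where they do the work, as an engineer would, in place of code of your own. Each camera call takes 0.05 s, during which the arm holds its last target. There are 200 camera calls.

## Task

Lay the loose gearbox shaft in the two V-blocks of the tilting stand, its plain foot end against or close to the stop plate, and let go of it. Push the stand's T-bar right over so that the stand swings fully up on to its stop and stands the shaft on end, without touching the shaft while it swings. Then take the shaft by its splined head, draw it out through the open side of the V-blocks and hang it by its collar, head up, in the empty slot of the shaft rack, behind the upturned lip; let go, and leave the shaft already hanging there and the other things on the bench alone.

Things in the scene. Friction and masses are not known exactly. Their poses are not given: they have to be found in the camera images.
- shaft: loose steel gearbox shaft, 160 mm, 0.3-0.55 kg, lying level, axis at z = 20 mm. Origin on its axis; x axis runs to the splined head. Along x in mm: foot journal dia 22 from -60 to -36; toothed pinion dia 40 to -24; plain shank dia 22 to +38 (grip here while it lies); smooth collar dia 40 to +46; splined head dia 20 to +100 (first 4 mm dia 28). It can roll on pinion and collar
- shaft_collar (a point): point on the shaft's axis at the underside (foot side) of its collar, 38 mm from the shaft's origin towards the head; axes as the shaft's
- cradle: fixed base of the tilting V-block stand: grey plate, x -85 to +115 mm, 110 mm wide, 10 thick; two hinge pedestals 88 mm high, 72 mm over their outer faces. Origin on the bench under the hinge. x axis points along the level trough from the stop plate towards the far V-block; z up; the hinge runs along y
- cradle_arm (a joint): swing of the stand's arm, rad: 0 = trough level (start), 1.42 = fully up on its stop; the shaft then stands head up, leaning 0.15 rad back into the V-blocks (head towards the base's +x), its pinion caught below the upper V-block: draw it out to base -x before lifting. Pushing the T-bar to base -x, then down, raises it (5 N, damped hinge); over-centre, it then stays up, loaded or empty
- cradle_hinge (a point): middle of the hinge axis, 70 mm above the bench, fixed to the base; axes as the base's
- cradle_bed (a point): on the swinging arm: where the shaft's origin belongs when laid in, x axis to the head end, z out of the V-blocks. Arm down: base x 60 mm, 100 mm above the bench. Along x from here: stop plate face at -60 (14 mm higher than the shaft axis), 90-degree V-blocks 10 mm thick, 40 wide at -47 and +27, tops level with the axis; rail 34 mm below the axis. A 6 mm gap to the stop is fine
- cradle_bar (a point): centre of the black T-bar on the arm's lever: dia 16, 90 mm long along the base's y axis, 130 mm from the hinge. At joint 0 it is above the hinge (base x -27, 197 mm above the bench), at 1.42 behind it (base x -130, 62 mm above the bench). The lever is a 10 mm rod from hinge to bar centre
- rack: fixed shaft rack, 200 mm wide. Origin on the bench midway between its two slots; x axis from open front to back, y left seen from the front. Top plate 8 mm thick, upper face 140 mm above the bench, front edge x -27 mm, back wall x +50. Slots 28 mm wide, open in front, end at x +14; centres y -50 (empty) and +50 (taken). Lip 5 mm high along the front edge, x -27 to -21, beside the slots
- rack_seat (a point): centre of the empty slot's seat on the plate's upper face (rack x 0, y -50 mm, 140 mm above the bench): the hanging shaft's collar underside belongs here; axes as the rack's
- hung_shaft: identical shaft already hanging in the other slot, loose. Origin on its axis 38 mm below its collar's underside; z axis up to its head
- bearing_race: loose steel bearing race, ring dia 72 x 18 mm, lying on the bench; origin centre of underside
- planet_gear: loose gear wheel, dia 68 x 14 mm, lying on the bench; origin centre of underside
- tape_roll: loose roll of black tape, dia 64 x 19 mm, lying on the bench; origin centre of underside

How it is judged:
By the outcome, as a careful person would: the job done as asked, in the order asked, and still so for the second after the job is handed in, with the robot touching nothing.
It also fails if it takes over 67 s, if anything falls off the work surface, if the arm or the gripper's body presses on something with over 40 N, if the wrist force passes 120 N, or if a joint passes its speed limit or range.

## Working session

There is one attempt and no reset: what is moved stays moved. The work goes in short steps, Python scripts to look and compute and a tool call to move; the robot and the scene stay as the last step left them, time stands still between calls to the robot, and variables do not carry over. Pictures are saved under pics/ and viewed, at most 10 in all, crops included, and the job is handed in when it is done.

Besides the shell and the picture viewer there is one more tool, called after ">>>" in YAML: its name, and indented under it one key for each argument. move_arm: Moves the arm, as the interface text tells. Its arguments: {"type":"object","properties":{"series":{"type":"string"},"jaw":{"type":"number"},"newtons":{"type":"number"}},"required":["series"]}

```bash
mkdir -p pics; ls
cat > h.py <<'E'
import numpy as np, cv2
from rig import robot
from scipy.spatial.transform import Rotation as R
def snap(n,f):
    c=robot.camera(n); cv2.imwrite('pics/'+f,c['img'][:,:,::-1]); return c
def pix(c,p):
    q=c['world_to_cam']@np.append(p,1); u=c['mtx']@q[:3]; return u[:2]/u[2]
def ray(c,uv,z):
    T=np.linalg.inv(c['world_to_cam']); d=T[:3,:3]@np.linalg.inv(c['mtx'])@[uv[0],uv[1],1]; o=T[:3,3]
    return o+d*(z-o[2])/d[2]
def st():
    o=robot.get_obs(); return o,np.array(o['position']),R.from_quat(o['tool_rot'])
E
python3 - <<'E'
from h import *
np.set_printoptions(precision=3,suppress=True)
for n in('top','scene'):
    c=snap(n,n+'1.png')
    for t in ['shaft','shaft_collar','cradle','cradle_hinge','cradle_bed','cradle_bar','rack','rack_seat','hung_shaft','bearing_race','planet_gear','tape_roll']:
        for d in robot.tip_of(c,t)[:2]: print(n,t,round(d['p'],2),np.array(d['xyz']),pix(c,d['xyz']).round())
o=robot.get_obs();print(o['position'],o['tool_rot'],o['time'])
E
```

```text
pics
top shaft 0.48 [0.631 0.05  0.103] [237. 182.]
top shaft_collar 0.73 [0.541 0.023 0.017] [249. 219.]
top cradle 0.78 [ 0.457 -0.227  0.001] [338. 249.]
top cradle_hinge 0.9 [ 0.459 -0.225  0.071] [340. 248.]
top cradle_hinge 0.15 [ 0.46  -0.16   0.106] [317. 247.]
top cradle_bed 0.91 [ 0.46  -0.162  0.103] [318. 247.]
top cradle_bar 0.86 [ 0.455 -0.248  0.197] [357. 247.]
top rack 0.69 [ 0.633 -0.333 -0.005] [373. 188.]
top rack 0.66 [ 0.631 -0.003 -0.002] [259. 189.]
top rack_seat 0.93 [ 0.637 -0.051  0.136] [275. 177.]
top hung_shaft 0.7 [0.631 0.047 0.102] [238. 182.]
top bearing_race 0.6 [ 0.67  -0.247 -0.001] [343. 175.]
top planet_gear 0.59 [ 0.634 -0.336 -0.002] [374. 187.]
top tape_roll 0.8 [0.706 0.21  0.002] [185. 163.]
scene shaft 0.87 [0.509 0.018 0.021] [280. 282.]
scene shaft 0.47 [ 0.633 -0.05   0.139] [255. 205.]
scene shaft_collar 0.69 [0.548 0.023 0.021] [265. 275.]
scene cradle 0.85 [ 0.462 -0.224 -0.004] [351. 235.]
scene cradle 0.18 [ 0.46  -0.167  0.098] [344. 221.]
scene cradle_hinge 0.56 [ 0.459 -0.226  0.067] [356. 216.]
scene cradle_bed 0.94 [ 0.461 -0.166  0.1  ] [344. 220.]
scene cradle_bar 0.56 [ 0.458 -0.251  0.193] [369. 171.]
scene rack 0.8 [0.635 0.002 0.002] [243. 256.]
scene rack 0.51 [ 0.671 -0.244  0.002] [291. 196.]
scene rack_seat 0.69 [ 0.636 -0.05   0.14 ] [254. 204.]
scene hung_shaft 0.97 [0.63  0.045 0.103] [229. 241.]
scene bearing_race 0.66 [ 0.672 -0.247  0.003] [291. 195.]
scene planet_gear 0.75 [ 0.633 -0.335  0.   ] [319. 185.]
[ 0.151 -0.607  0.245] [ 0.993  0.122 -0.     0.   ] 1.3
```

```bash
python3 -c "
import cv2,numpy as np
a=cv2.imread('pics/top1.png');b=cv2.imread('pics/scene1.png')
a=cv2.resize(a[120:320,160:430],None,fx=2.9,fy=2.9,interpolation=2)
cv2.imwrite('pics/a.png',a)"
```

```text
(no output)
```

View pics/a.png

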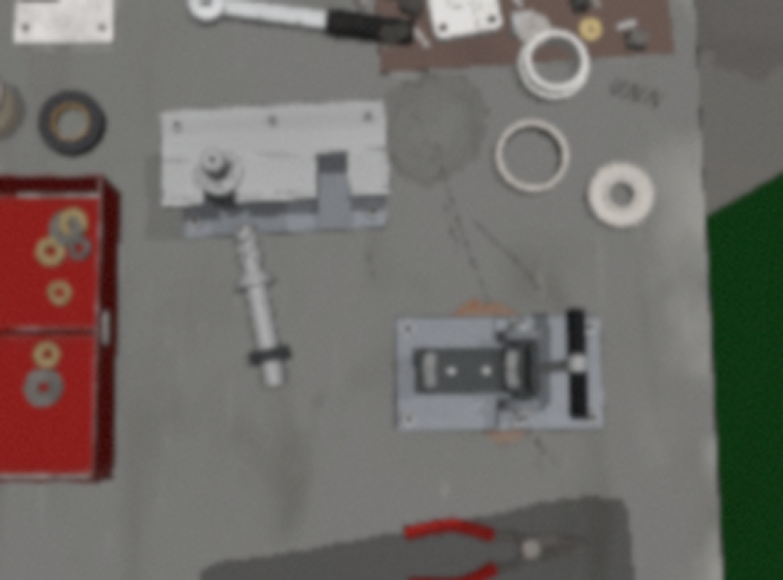

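View pics/scene1.png

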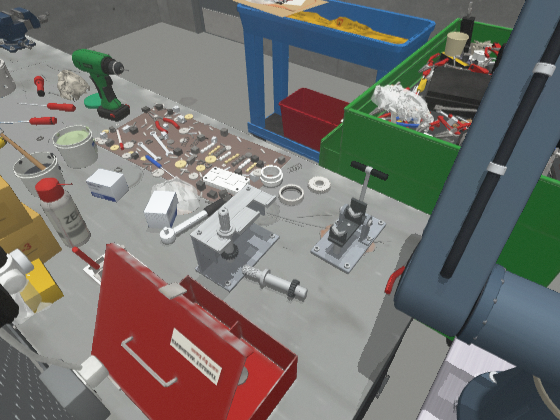

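The crop shows the shaft with its head at (243,232) and foot at (273,383), pointing at the rack. The stand has its trough along world +y and its T-bar at (577,365). The scene view agrees. Next I'll refine the yaws and check the green bin.

Run:
```python
from h import *
np.set_printoptions(precision=4,suppress=True)
c=robot.camera('top'); s=robot.camera('scene')
f=lambda u,v:(u/2.9+160,v/2.9+120)
for n,u,v,z in [('head',243,232,.02),('foot',274,384,.02),('pinion',269,354,.02),('collar',253,284,.02),('barT',577,311,.197),('barB',578,416,.197),('baseTL',397,319,.01),('baseTR',601,317,.01),('baseBL',397,430,.01),('baseBR',601,429,.01),('stopV',515,367,.1),('farV',429,370,.1),('rackBL',162,112,.14),('rackBR',386,101,.14),('slotL',317,153,.14),('slotR',346,151,.14)]:
    print(n,ray(c,f(u,v),z))
for k in(c,s):
    T=np.linalg.inv(k['world_to_cam']);print(T[:3,3],T[:3,2],k['mtx'][0,0])
for p in [(.35,-.43,0),(.8,-.43,0),(.35,-.43,.3),(.6,-.5,0),(.6,-.5,.2)]: print(p,pix(c,p),pix(s,p))
```

```text
head [0.5949 0.0377 0.02  ]
foot [0.4481 0.0064 0.02  ]
pinion [0.4767 0.0114 0.02  ]
collar [0.5441 0.0274 0.02  ]
barT [ 0.5026 -0.2531  0.197 ]
barB [ 0.4172 -0.2514  0.197 ]
baseTL [ 0.5108 -0.1119  0.01  ]
baseTR [ 0.5125 -0.3101  0.01  ]
baseBL [ 0.4045 -0.1112  0.01  ]
baseBR [ 0.4051 -0.3066  0.01  ]
stopV [ 0.4607 -0.2137  0.1   ]
farV [ 0.4582 -0.1368  0.1   ]
rackBL [0.6852 0.1008 0.14  ]
rackBR [ 0.695  -0.0986  0.14  ]
slotL [ 0.6478 -0.0373  0.14  ]
slotR [ 0.6495 -0.0629  0.14  ]
[ 0.4153 -0.066   1.2304] [ 0.155  -0.0021 -0.9879] 433.5406384675166
[0.2045 0.4083 0.7411] [ 0.4481 -0.5594 -0.6973] 378.88506640353654
(0.35, -0.43, 0) [411.4899 287.9116] [423.5818 207.9982]
(0.8, -0.43, 0) [404.1276 131.8537] [292.5196 150.1746]
(0.35, -0.43, 0.3) [454.1224 295.5846] [458.7619 111.6288]
(0.6, -0.5, 0) [431.6564 199.021 ] [356.4797 162.233 ]
(0.6, -0.5, 0.2) [460.1461 186.6974] [366.2496 105.3377]
```

View pics/top1.png

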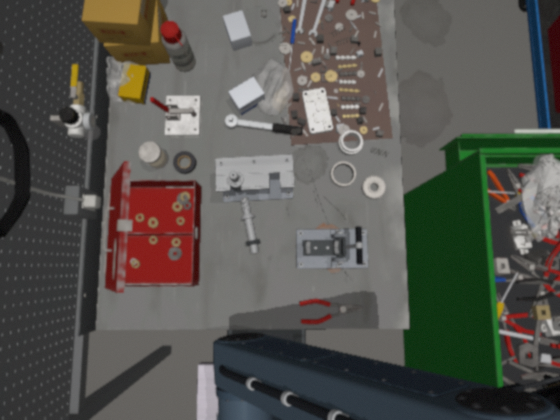

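The full top view shows a tall green bin beyond the bench's right edge. Its rim corner is at about (447,137) here and about (340,90) in the scene view, so I'll triangulate it.

```bash
python3 - <<'E'
from h import *
np.set_printoptions(precision=3,suppress=True)
c=robot.camera('top'); s=robot.camera('scene')
def tri(a,b):
    P=[k['mtx']@k['world_to_cam'][:3] for k in(c,s)]
    X=cv2.triangulatePoints(P[0],P[1],np.float64(a).reshape(2,1),np.float64(b).reshape(2,1)); X=X[:3,0]/X[3]
    return X,pix(c,X),pix(s,X)
for a,b in [((447,137),(340,90)),((447,137),(322,150)),((484,150),(350,95))]: print(*tri(a,b))
o,p,r=st()
yaw=np.arctan2(.0377-.0064,.5949-.4481);print('yaw',yaw,'tool',p,r.as_matrix())
d=np.array([np.cos(yaw),np.sin(yaw),0])
foot=np.array([.4481,.0064,.02])
print('orig by foot',foot+d*.06,'head',np.array([.5949,.0377,.02])-d*.1,'collar',np.array([.5441,.0274,.02])-d*.042,'pin',np.array([.4767,.0114,.02])+d*.03)
E
cat > /dev/null; python3 -c "
import cv2
b=cv2.imread('pics/scene1.png')[0:300,220:560];cv2.imwrite('pics/b.png',cv2.resize(b,None,fx=2,fy=2))"
```

```text
[ 0.697 -0.469  0.235] [450.309 143.753] [331.834  88.177]
[ 0.802 -0.597 -0.092] [448.627 140.15 ] [318.126 149.256]
[ 0.698 -0.581  0.167] [484.415 150.863] [348.997  94.826]
yaw 0.21006964924735275 tool [ 0.151 -0.606  0.245] [[ 0.97   0.241 -0.   ]
 [ 0.241 -0.97  -0.   ]
 [-0.     0.    -1.   ]]
orig by foot [0.507 0.019 0.02 ] head [0.497 0.017 0.02 ] collar [0.503 0.019 0.02 ] pin [0.506 0.018 0.02 ]
```

View pics/b.png

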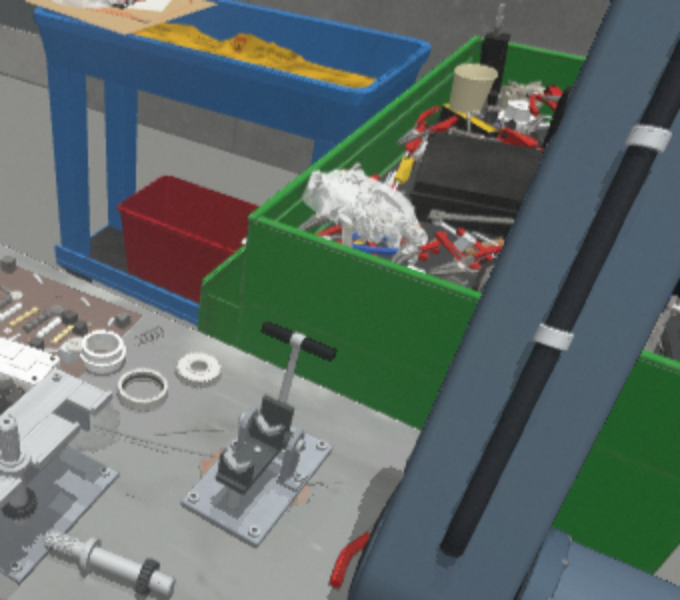

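The rim triangulates to about z 0.14–0.17 and y −0.58, clear of the work if I lean only a little. The close-up confirms the stop plate is on the bar side and the trough is open upwards. I'm moving over the shaft.

>>> move_arm:
  series: "222 -231 0 0 0 0;222 -231 0 0 0 0;222 -231 0 0 0 0;222 -231 0 0 0 0;222 -231 0 0 0 0;222 -231 0 0 0 0;222 -231 0 0 0 0;222 -231 0 0 0 0"
  jaw: 0.7

```text
time: 2.17
position: [0.3113, -0.3252, 0.2446]
tool_rot: [0.993, 0.122, 0.0, -0.001]
ft_force: [0.0, 0.3, -0.3]
grip_width: 0.0615
grip_force: 0.0
```

>>> move_arm:
  series: "222 -231 0 0 0 0;222 -231 0 0 0 0;222 -231 0 0 0 0;222 -231 0 0 0 0;222 -231 0 0 0 0;222 -231 0 0 0 0;222 -231 0 0 0 0;222 -231 0 0 0 0"

```text
time: 2.83
position: [0.4715, -0.048, 0.2449]
tool_rot: [0.992, 0.123, 0.001, -0.0]
ft_force: [-0.4, -0.4, -0.1]
grip_width: 0.0608
grip_force: 0.0
```

>>> move_arm:
  series: "56 -58 105 0 0 2;56 -58 105 0 0 2;56 -58 105 0 0 2;56 -58 105 0 0 2;56 -58 105 0 0 2;56 -58 105 0 0 2"

```text
time: 3.33
position: [0.5106, 0.0186, 0.1398]
tool_rot: [0.995, 0.105, -0.0, 0.0]
ft_force: [0.4, -1.0, 0.6]
grip_width: 0.0608
grip_force: 0.0
```

>>> move_arm:
  series: "0 0 40 0 0 0;0 0 80 0 0 0;0 0 105 0 0 0;0 0 113 0 0 0;0 0 113 0 0 0"

```text
time: 3.75
position: [0.5104, 0.0176, 0.0265]
tool_rot: [0.995, 0.103, -0.001, -0.0]
ft_force: [-0.5, -0.4, -0.3]
grip_width: 0.0609
grip_force: 0.0
```

>>> move_arm:
  series: "0 0 0 0 0 0;0 0 0 0 0 0;0 0 0 0 0 0;0 0 0 0 0 0;0 0 0 0 0 0;0 0 0 0 0 0"
  jaw: 0
  newtons: 40

```text
time: 4.25
position: [0.511, 0.0189, 0.0273]
tool_rot: [0.995, 0.104, 0.001, 0.0]
ft_force: [-0.2, 0.3, -0.2]
grip_width: 0.0284
grip_force: 0.0
```

Run:
```python
from h import *
np.set_printoptions(precision=4,suppress=True)
o,p,r=st(); print(o['grip_width'],p,o['ft_force'])
for n in('top','scene'):
    c=snap(n,n+'2.png')
    for t in('shaft','shaft_collar'):
        for d in robot.tip_of(c,t)[:2]: print(n,t,d['p'],np.array(d['xyz']))
i=cv2.imread('pics/top2.png')[170:270,210:290]; j=cv2.imread('pics/scene2.png')[240:320,220:320]
cv2.imwrite('pics/g.png',np.hstack([cv2.resize(i,(400,500),interpolation=2),cv2.resize(j,(400,500),interpolation=2)]))
```

```text
0.02840898340690903 [0.511  0.0189 0.0273] [-0.2341  0.265  -0.2418]
scene shaft 0.72 [0.5032 0.0191 0.0204]
scene shaft 0.19 [ 0.6328 -0.0502  0.1384]
```

View pics/g.png

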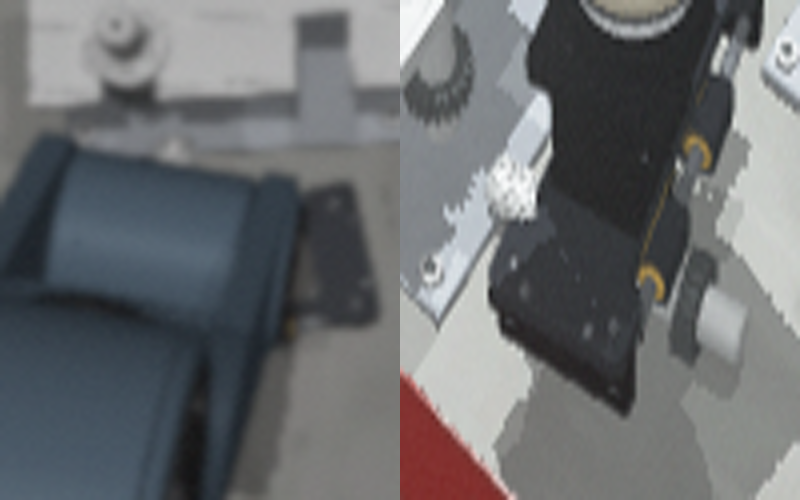

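The fingers straddle the shank (pinion at about (690,310), head at about (515,190)), and the gripper's wide side lies along its closing line. The jaws were still closing, so I'll finish the grip and lift.

>>> move_arm:
  series: "0 0 0 0 0 0;0 0 0 0 0 0;0 0 0 0 0 0;0 0 0 0 0 0;0 0 -10 0 0 0;0 0 -30 0 0 0;0 0 -40 0 0 0;0 0 -40 0 0 0"

```text
time: 5.22
position: [0.5115, 0.0188, 0.0682]
tool_rot: [0.995, 0.104, 0.002, 0.0]
ft_force: [0.5, 0.7, -3.6]
grip_width: 0.0207
grip_force: 40.0
```

```bash
python3 - <<'E'
from h import *
np.set_printoptions(precision=4,suppress=True)
o,p,r=st(); print(p,o['ft_force'],o['moment'],o['grip_width'],r.as_matrix())
for n in('scene','top'):
    c=robot.camera(n); cv2.imwrite(f'pics/{n}3.png',c['img'][:,:,::-1])
    for t in('shaft','shaft_collar'):
        for d in robot.tip_of(c,t)[:2]: print(n,t,d['p'],np.array(d['xyz']))
    if n=='scene':
        ax=r.as_matrix()[:,0]; 
        for off in(-.015,0,.015):
          P=p+[0,0,-.007]-ax*(.005+off)-ax*.06; print('foot px for origin offset',off,pix(c,P))
E
python3 -c "
import cv2
j=cv2.imread('pics/scene3.png')[220:300,230:330];cv2.imwrite('pics/g3.png',cv2.resize(j,(750,600),interpolation=2))"
```

```text
[0.5115 0.0188 0.0682] [ 0.4519  0.7109 -3.6236] [ 0.0107 -0.0225 -0.0265] 0.020687295525678044 [[ 0.9782  0.2075  0.0032]
 [ 0.2075 -0.9782 -0.0005]
 [ 0.003   0.0012 -1.    ]]
scene shaft 0.67 [0.5052 0.0178 0.0623]
foot px for origin offset -0.015 [299.3621 279.178 ]
foot px for origin offset 0 [305.8171 281.7237]
foot px for origin offset 0.015 [312.3493 284.2999]
```

View pics/g3.png

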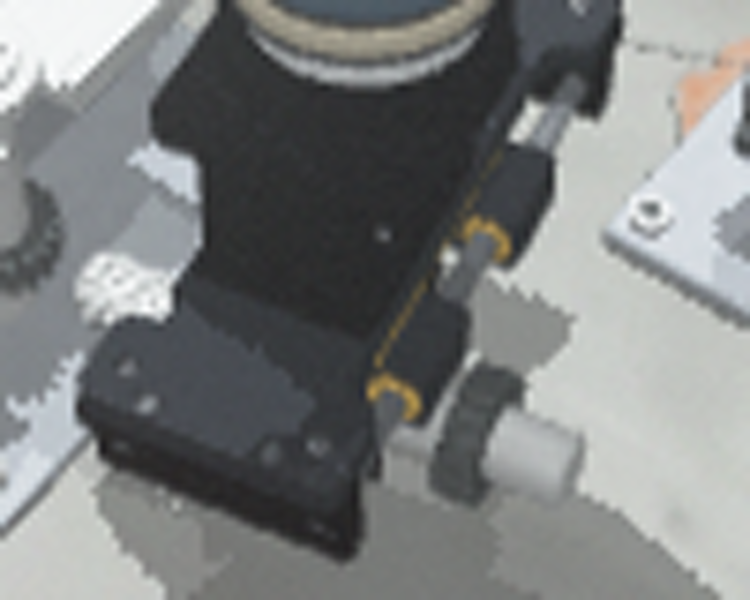

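The foot face is at about crop (563,462), i.e. scene (305,282). That puts the shaft origin 5 mm behind the TCP along tool x, as planned. I'm carrying it over the stand.

>>> move_arm:
  series: "0 0 -40 0 0 0;-20 37 -80 0 0 -7;-35 65 -110 0 0 -14;-50 92 -122 0 0 -21;-64 118 -122 0 0 -28;-76 140 -122 0 0 -35;-87 161 -122 0 0 -42;-87 161 -122 0 0 -49"

```text
time: 6.18
position: [0.4583, -0.1611, 0.1884]
tool_rot: [0.865, 0.501, -0.0, 0.001]
ft_force: [0.4, 0.0, -3.8]
grip_width: 0.021
grip_force: 40.0
```

>>> move_arm:
  series: "0 0 0 0 0 -7;0 0 0 0 0 -14;0 0 0 0 0 -21;0 0 0 0 0 -28;0 0 0 0 0 -29;0 0 0 0 0 -29;0 0 0 0 0 -29"

```text
time: 6.77
position: [0.4586, -0.1565, 0.1882]
tool_rot: [0.714, 0.7, -0.0, -0.0]
ft_force: [0.4, 0.5, -3.7]
grip_width: 0.0208
grip_force: 40.0
```

```bash
cat > d.py <<'E'
import sys
from h import *
np.set_printoptions(precision=4,suppress=True)
o,p,r=st(); print(o['time'],p,'F',np.array(o['ft_force']),o['grip_width'],'q',np.array(o['q'])); print(r.as_matrix())
if len(sys.argv)>3:
    t=np.array([float(v) for v in sys.argv[1:4]]); print('to go tool mm',r.inv().apply(t-p)*1000)
E
python3 d.py .4595 -.157 .150
python3 - <<'E'
from h import *
c=robot.camera('scene')
for t in('cradle_bed','cradle_hinge'):
  print(t,[(d['p'],d['xyz']) for d in robot.tip_of(c,t)[:1]])
E
```

```text
6.7667 [ 0.4586 -0.1565  0.1882] F [ 0.4032  0.4632 -3.7181] 0.02076400335515936 q [-0.56    0.4266  1.8366  0.      0.8793 -0.5401]
[[ 0.02    0.9998 -0.0008]
 [ 0.9998 -0.02    0.0005]
 [ 0.0005 -0.0008 -1.    ]]
to go tool mm [-0.4701  0.9277 38.1505]
cradle_bed [(0.85, [0.4609, -0.1647, 0.0961])]
cradle_hinge [(0.56, [0.4583, -0.2225, 0.0657])]
```

>>> move_arm:
  series: "-1 1 30 0 0 -1;-1 1 55 0 0 -1;-1 1 66 0 0 -1;-1 1 73 0 0 -1;-1 1 73 0 0 -1"

```text
time: 7.33
position: [0.4593, -0.1574, 0.1143]
tool_rot: [0.707, 0.707, -0.0, -0.001]
ft_force: [-0.0, -0.0, -3.4]
grip_width: 0.0211
grip_force: 40.0
```

>>> move_arm:
  series: "0 0 3 0 0 0;0 0 5 0 0 0;0 0 7 0 0 0;0 0 8 0 0 0;0 0 8 0 0 0"

```text
time: 7.75
position: [0.46, -0.1578, 0.1079]
tool_rot: [0.707, 0.707, 0.0, 0.0]
ft_force: [-0.4, -0.5, -2.9]
grip_width: 0.0207
grip_force: 40.0
```

```bash
python3 d.py .4595 -.157 .107
python3 - <<'E'
from h import *
c=snap('scene','s4.png'); j=cv2.imread('pics/s4.png')[160:260,290:415]; cv2.imwrite('pics/g4.png',cv2.resize(j,(750,600),interpolation=2))
E
```

```text
7.75 [ 0.46   -0.1578  0.1079] F [-0.4362 -0.5426 -2.8671] 0.020692449001637917 q [-0.5608  0.5718  1.8963 -0.0001  0.6728 -0.5607]
[[ 0.0001  1.      0.0005]
 [ 1.     -0.0001 -0.0004]
 [-0.0004  0.0005 -1.    ]]
to go tool mm [ 0.8385 -0.504   0.8717]
```

View pics/g4.png

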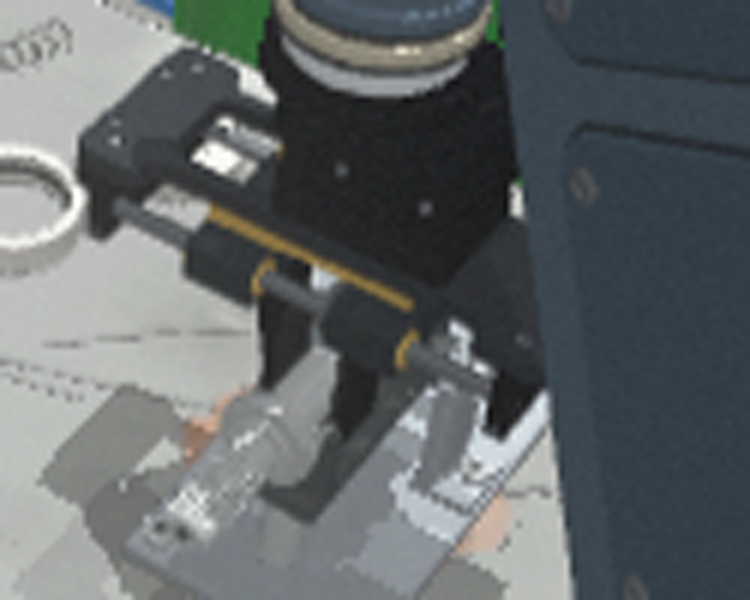

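The shaft lies over the trough, with its head at crop (165,530) and the collar just past the far V-block. I'll lower the last millimetres.

>>> move_arm:
  series: "0 0 1 0 0 0;0 0 2 0 0 0;0 0 2 0 0 0"

```text
time: 8.05
position: [0.4601, -0.158, 0.107]
tool_rot: [0.707, 0.707, -0.0, 0.001]
ft_force: [-2.4, 0.3, 9.1]
grip_width: 0.0213
grip_force: 40.0
```

>>> move_arm:
  series: "0 0 -1 0 0 0;0 0 -1 0 0 0;0 0 -1 0 0 0;0 0 -1 0 0 0;0 0 -1 0 0 0;0 0 -1 0 0 0"
  jaw: 0.5

```text
time: 8.55
position: [0.4599, -0.1577, 0.1064]
tool_rot: [0.707, 0.707, 0.0, -0.0]
ft_force: [-0.5, 0.2, 0.5]
grip_width: 0.0424
grip_force: 0.0
```

>>> move_arm:
  series: "0 0 -20 0 0 0;0 0 -60 0 0 0;0 0 -100 0 0 0;0 0 -140 0 0 0;0 0 -170 0 0 0;0 0 -170 0 0 0"

```text
time: 9.05
position: [0.4632, -0.1596, 0.2828]
tool_rot: [0.707, 0.707, 0.002, 0.007]
ft_force: [0.9, -0.5, -0.2]
grip_width: 0.0437
grip_force: 0.0
```

```bash
python3 d.py
python3 - <<'E'
from h import *
np.set_printoptions(precision=4,suppress=True)
for n in('scene','top'):
    c=snap(n,n+'5.png')
    for t in('shaft','shaft_collar','cradle_bar','cradle_hinge'):
        for d in robot.tip_of(c,t)[:2]: print(n,t,round(d['p'],2),np.array(d['xyz']))
    if n=='scene':
        for P in [(.4595,-.1645-.06,.1),(.4595,-.1645+.1,.1)]: print(pix(c,P))
j=cv2.imread('pics/scene5.png')[160:260,290:415]; cv2.imwrite('pics/g5.png',cv2.resize(j,(750,600),interpolation=2))
E
```

```text
9.05 [ 0.4632 -0.1596  0.2828] F [ 0.8578 -0.5441 -0.2464] 0.04368604096975366 q [-0.5605  0.2907  1.7242  0.0002  1.1129 -0.5607]
[[-0.0001  0.9999  0.0119]
 [ 1.      0.0002 -0.0073]
 [-0.0073  0.0119 -0.9999]]
scene shaft 0.62 [ 0.4612 -0.1633  0.1014]
scene shaft_collar 0.95 [ 0.4639 -0.1278  0.1002]
scene cradle_bar 0.69 [ 0.634  -0.0499  0.1387]
scene cradle_bar 0.65 [ 0.4576 -0.2507  0.1948]
scene cradle_hinge 0.81 [ 0.4603 -0.2227  0.0675]
scene cradle_hinge 0.21 [ 0.4627 -0.1264  0.1006]
[356.917  206.5968]
[320.5187 247.3455]
top shaft 0.7 [ 0.4598 -0.1634  0.1002]
top shaft_collar 0.7 [ 0.4566 -0.1268  0.1018]
top cradle_bar 0.34 [ 0.4608 -0.1272  0.0993]
```

View pics/g5.png

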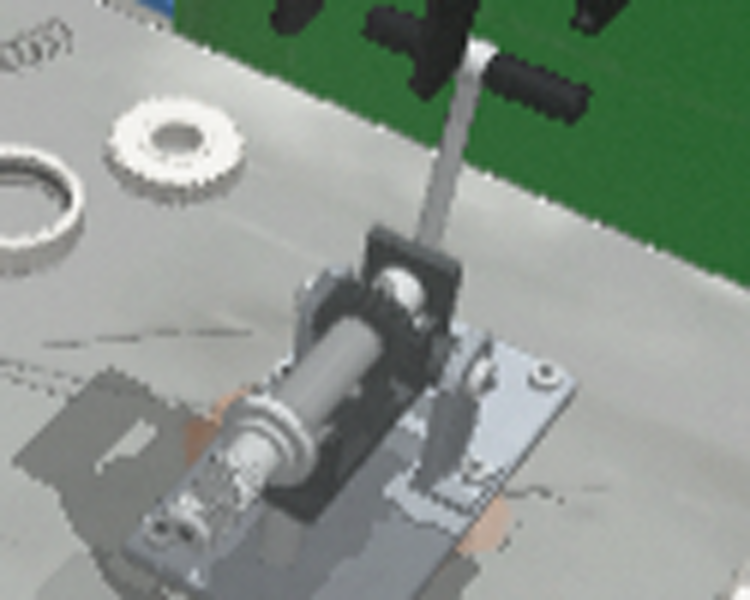

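The shaft is seated in both V-blocks, with its foot at the stop plate (crop (400,285)). Next I'm turning the hand to straddle the T-bar, offset from the lever and leaning away from the shaft.

>>> move_arm:
  series: "-20 4 -10 0 0 7;-40 8 -23 0 0 14;-60 12 -23 0 0 21;-80 16 -23 0 0 28;-100 20 -23 0 0 35;-120 24 -23 0 0 42;-142 27 -23 0 0 49;-142 27 -23 0 0 56"

```text
time: 10.22
position: [0.4876, -0.304, 0.2989]
tool_rot: [0.958, 0.288, 0.0, 0.001]
ft_force: [0.7, 0.2, 0.1]
grip_width: 0.0435
grip_force: 0.0
```

>>> move_arm:
  series: "0 0 0 0 0 7;0 0 0 0 0 14;0 0 0 0 0 21;0 0 0 0 0 28;0 0 0 0 0 34;0 0 0 0 0 34;0 0 0 0 0 34;0 0 0 0 0 34"

```text
time: 10.88
position: [0.4868, -0.2997, 0.2992]
tool_rot: [1.0, 0.001, -0.0, -0.0]
ft_force: [0.2, 0.2, -0.5]
grip_width: 0.0433
grip_force: 0.0
```

```bash
python3 d.py .4865 -.282 .263
python3 - <<'E'
from h import *
o,p,r=st(); t=np.deg2rad(25);s,c=np.sin(t),np.cos(t)
G=R.from_matrix(np.array([[1,0,0],[0,-c,-s],[0,s,-c]]).T); print(np.rad2deg((r.inv()*G).as_rotvec()))
E
```

```text
10.8833 [ 0.4868 -0.2997  0.2992] F [ 0.219   0.1801 -0.4512] 0.043251204522831835 q [-0.7473  0.3959  1.5024 -0.      1.244   0.8213]
[[ 1.      0.0023 -0.0005]
 [ 0.0023 -1.      0.0005]
 [-0.0005 -0.0005 -1.    ]]
to go tool mm [ -0.21   -17.6536  36.2047]
[24.97283647  0.05824008  0.1207382 ]
```

>>> move_arm:
  series: "0 0 0 7 0 0;0 -5 5 14 0 0;0 -10 18 21 0 0;0 -18 36 25 0 0;0 -18 36 25 0 0;0 -18 36 25 0 0"

```text
time: 11.38
position: [0.4862, -0.2818, 0.2622]
tool_rot: [0.976, -0.0, -0.001, -0.217]
ft_force: [-0.2, -0.8, 0.5]
grip_width: 0.0436
grip_force: 0.0
```

>>> move_arm:
  series: "0 0 20 0 0 0;0 0 40 0 0 0;0 0 58 0 0 0;0 0 70 0 0 0;0 0 70 0 0 0"

```text
time: 11.8
position: [0.4863, -0.2498, 0.1999]
tool_rot: [0.976, 0.001, -0.001, -0.217]
ft_force: [-0.9, 1.0, 0.1]
grip_width: 0.0435
grip_force: 0.0
```

>>> move_arm:
  series: "0 0 0 0 0 0;0 0 0 0 0 0;0 0 0 0 0 0;0 0 0 0 0 0;0 0 0 0 0 0;0 0 0 0 0 0;0 0 0 0 0 0"
  jaw: 0
  newtons: 8

```text
time: 12.38
position: [0.4871, -0.2533, 0.2005]
tool_rot: [0.977, -0.0, 0.001, -0.215]
ft_force: [-0.1, -3.1, 1.7]
grip_width: 0.0158
grip_force: 8.0
```

```bash
python3 d.py .4865 -.2523 .1943
python3 - <<'E'
from h import *
np.set_printoptions(precision=1,suppress=True)
o,p,r=st(); h=np.array([.4865,-.2245,.07])
g=p+r.apply([0,0,.003]); v=g-h; print('radius',np.hypot(v[1],v[2]),np.rad2deg(np.arctan2(v[2],v[1])))
for a in range(0,86,3):
    k=R.from_rotvec([np.deg2rad(a),0,0])
    print(a,r.inv().apply(h+k.apply(v*[0,1,1]/np.hypot(v[1],v[2])*.130)+[0,0,0]-g)*1000)
E
```

```text
12.3833 [ 0.4871 -0.2533  0.2005] F [-0.1483 -3.0597  1.7077] 0.015805195056923318 q [-0.8353  0.5957  1.5296  0.294   1.3559  0.6231]
[[ 1.      0.      0.0012]
 [-0.0005 -0.9072  0.4207]
 [ 0.0011 -0.4207 -0.9072]]
to go tool mm [-0.6478  1.7252  6.0318]
radius 0.13070490617084093 102.15033394315606
0 [-0.6  0.2  0.7]
3 [-0.6  6.8 -0.6]
6 [-0.6 13.6 -1.6]
9 [-0.6 20.3 -2.2]
12 [-0.6 27.1 -2.5]
15 [-0.6 34.  -2.4]
18 [-0.6 40.7 -2. ]
21 [-0.6 47.5 -1.2]
24 [-0.6 54.2  0. ]
27 [-0.6 60.8  1.5]
30 [-0.7 67.4  3.4]
33 [-0.7 73.8  5.5]
36 [-0.7 80.2  8.1]
39 [-0.7 86.3 10.9]
42 [-0.7 92.4 14.1]
45 [-0.7 98.2 17.6]
48 [ -0.7 103.9  21.4]
51 [ -0.7 109.3  25.4]
54 [ -0.7 114.5  29.8]
57 [ -0.7 119.5  34.4]
60 [ -0.7 124.3  39.3]
63 [ -0.7 128.8  44.4]
66 [ -0.7 133.   49.8]
69 [ -0.7 136.9  55.3]
72 [ -0.7 140.5  61.1]
75 [ -0.7 143.9  67. ]
78 [ -0.7 146.9  73.1]
81 [ -0.7 149.6  79.4]
84 [ -0.8 151.9  85.8]
```

>>> move_arm:
  series: "0 7 -1 0 0 0;0 14 -2 0 0 0;0 20.5 -2 0 0 0;0 27 -2.5 0 0 0;0 34 -2.5 0 0 0;0 41 -2 0 0 0;0 47.5 -1 0 0 0;0 54 0 0 0 0"

```text
time: 13.05
position: [0.4871, -0.3008, 0.1774]
tool_rot: [0.976, -0.0, 0.0, -0.217]
ft_force: [0.8, 2.6, 4.1]
grip_width: 0.0157
grip_force: 8.0
```

>>> move_arm:
  series: "0 6.5 1.5 0 0 0;0 13 3.5 0 0 0;0 19.5 5.5 0 0 0;0 26 8 0 0 0;0 32 11 0 0 0;0 38 14 0 0 0;0 44 17.5 0 0 0;0 50 21.5 0 0 0"

```text
time: 13.72
position: [0.4866, -0.3376, 0.1359]
tool_rot: [0.976, -0.0, -0.0, -0.217]
ft_force: [0.6, 2.3, 1.6]
grip_width: 0.0153
grip_force: 8.0
```

```bash
python3 d.py
python3 - <<'E'
from h import *
c=snap('scene','s6.png'); j=cv2.imread('pics/s6.png')[130:270,270:445]; cv2.imwrite('pics/g6.png',cv2.resize(j,(750,600),interpolation=2))
E
```

```text
13.7167 [ 0.4866 -0.3376  0.1359] F [0.5682 2.301  1.5903] 0.015311625135761037 q [-0.9213  0.7441  1.4216  0.2654  1.34    0.5407]
[[ 1.     -0.0001 -0.0005]
 [ 0.0001 -0.9062  0.4229]
 [-0.0005 -0.4229 -0.9062]]
```

View pics/g6.png

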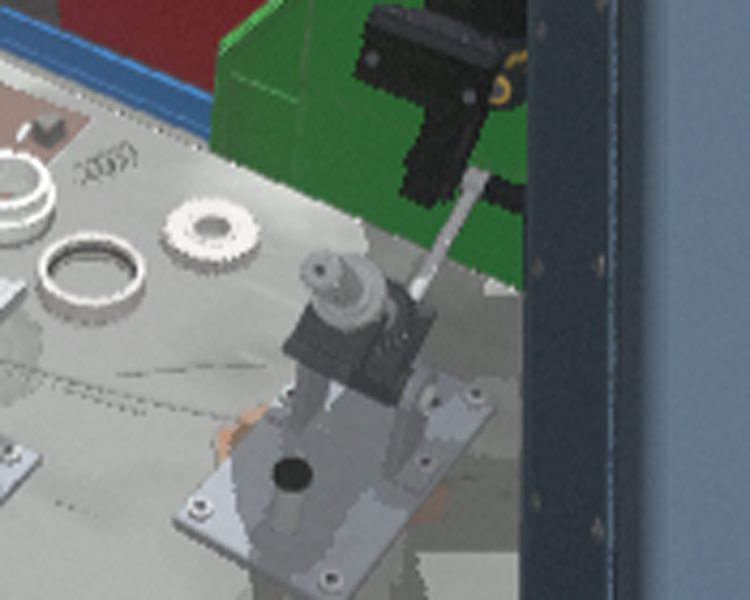

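The stand is about halfway up with the shaft still in the V-blocks and the hand well clear of it. I'll finish the swing.

>>> move_arm:
  series: "0 5.5 4 0 0 0;0 10.5 8.5 0 0 0;0 15.5 13 0 0 0;0 20.5 18 0 0 0;0 25 23 0 0 0;0 29 28.5 0 0 0;0 33 34 0 0 0;0 36.5 39.5 0 0 0"

```text
time: 14.43
position: [0.4866, -0.3535, 0.0846]
tool_rot: [0.976, -0.0, -0.0, -0.217]
ft_force: [0.1, 3.3, 0.9]
grip_width: 0.0154
grip_force: 7.9
```

>>> move_arm:
  series: "0 2 3 0 0 0;0 3.5 6 0 0 0;0 5.5 10 0 0 0;0 7.5 14 0 0 0;0 8.5 16 0 0 0;0 9.5 19 0 0 0;0 10 20.5 0 0 0;0 10 20.5 0 0 0"

```text
time: 15.1
position: [0.4866, -0.3543, 0.0621]
tool_rot: [0.976, -0.0, -0.0, -0.216]
ft_force: [-0.8, 1.8, -1.3]
grip_width: 0.0154
grip_force: 8.1
```

```bash
python3 d.py
python3 - <<'E'
from h import *
o,p,r=st(); g=p+r.apply([0,0,.003]); v=g-np.array([.4865,-.2245,.07]); print(np.hypot(v[1],v[2]),np.rad2deg(np.arctan2(v[2],v[1]))-102)
E
```

```text
15.1 [ 0.4866 -0.3543  0.0621] F [-0.7877  1.7844 -1.3271] 0.015390416155583266 q [-0.9362  0.8574  1.4147  0.2674  1.2398  0.4997]
[[ 1.     -0.0002 -0.0005]
 [ 0.0001 -0.9065  0.4222]
 [-0.0005 -0.4222 -0.9065]]
0.1289423146113942 -277.2724778617204
```

>>> move_arm:
  series: "0 1 2 0 0 0;0 2 4 0 0 0;0 2 4 0 0 0;0 2 4 0 0 0"

```text
time: 15.43
position: [0.487, -0.3535, 0.0599]
tool_rot: [0.976, 0.0, 0.0, -0.218]
ft_force: [-0.9, 3.8, 7.7]
grip_width: 0.015
grip_force: 7.6
```

>>> move_arm:
  series: "0 -2 -4 0 0 0;0 -2 -4 0 0 0;0 -2 -4 0 0 0;0 -2 -4 0 0 0;0 -2 -4 0 0 0"
  jaw: 0.5

```text
time: 15.85
position: [0.487, -0.3547, 0.0625]
tool_rot: [0.976, -0.0, 0.0, -0.216]
ft_force: [-0.3, -0.7, -0.7]
grip_width: 0.0397
grip_force: 0.0
```

>>> move_arm:
  series: "0 0 -20 0 0 0;0 0 -60 0 0 0;0 0 -100 0 0 0;0 -15 -140 -7 0 0;0 -30 -180 -14 0 0;0 -50 -220 -21 0 0;0 -70 -250 -25 0 0;0 -70 -250 -25 0 0"

```text
time: 16.52
position: [0.4902, -0.3961, 0.3298]
tool_rot: [1.0, 0.002, 0.006, 0.008]
ft_force: [1.3, 1.1, 0.7]
grip_width: 0.0439
grip_force: 0.0
```

```bash
python3 d.py
python3 - <<'E'
from h import *
np.set_printoptions(precision=4,suppress=True)
for n in('scene','top'):
    c=snap(n,n+'7.png')
    for t in('shaft','shaft_collar','cradle_bed','cradle_bar'):
        for d in robot.tip_of(c,t)[:2]: print(n,t,round(d['p'],2),np.array(d['xyz']),pix(c,d['xyz']).round())
    for x in(-.06,.038,.1): 
        P=np.array([.46,-.2445,.134])+x*np.array([0,.15,.989]); print(x,P,pix(c,P).round(1))
i=cv2.imread('pics/scene7.png')[110:260,300:420]; j=cv2.imread('pics/top7.png')[190:290,290:370]
cv2.imwrite('pics/g7.png',np.hstack([cv2.resize(i,(400,500),interpolation=2),cv2.resize(j,(400,500),interpolation=2)]))
E
```

```text
16.5167 [ 0.4902 -0.3961  0.3298] F [1.3208 1.132  0.6765] 0.04385536405261871 q [-0.8566  0.4473  1.3276 -0.0002  1.3467  0.7109]
[[ 0.9999  0.0032  0.0129]
 [ 0.0034 -0.9999 -0.0152]
 [ 0.0128  0.0152 -0.9998]]
scene shaft 0.9 [ 0.4645 -0.2429  0.136 ] [361. 191.]
scene shaft_collar 0.81 [ 0.4646 -0.2414  0.1745] [363. 178.]
scene cradle_bed 0.62 [ 0.4625 -0.2471  0.1329] [362. 191.]
scene cradle_bed 0.21 [ 0.4571 -0.3505  0.0602] [379. 191.]
scene cradle_bar 0.68 [ 0.4595 -0.3507  0.0597] [378. 191.]
-0.06 [ 0.46   -0.2535  0.0747] [361.1 207.3]
0.038 [ 0.46   -0.2388  0.1716] [364.1 180.8]
0.1 [ 0.46   -0.2295  0.2329] [366.3 161.5]
top shaft 0.48 [ 0.4631 -0.2467  0.1336] [352. 245.]
top shaft_collar 0.75 [ 0.7064  0.2055 -0.0033] [187. 163.]
top shaft_collar 0.57 [ 0.4582 -0.2411  0.1718] [353. 246.]
top cradle_bed 0.83 [ 0.4573 -0.242   0.1368] [351. 247.]
top cradle_bed 0.31 [ 0.7068  0.2064 -0.0021] [187. 163.]
top cradle_bar 0.9 [ 0.4536 -0.3544  0.0645] [389. 250.]
-0.06 [ 0.46   -0.2535  0.0747] [351.3 247.2]
0.038 [ 0.46   -0.2388  0.1716] [351.7 245.6]
0.1 [ 0.46   -0.2295  0.2329] [352.  244.5]
```

View pics/g7.png

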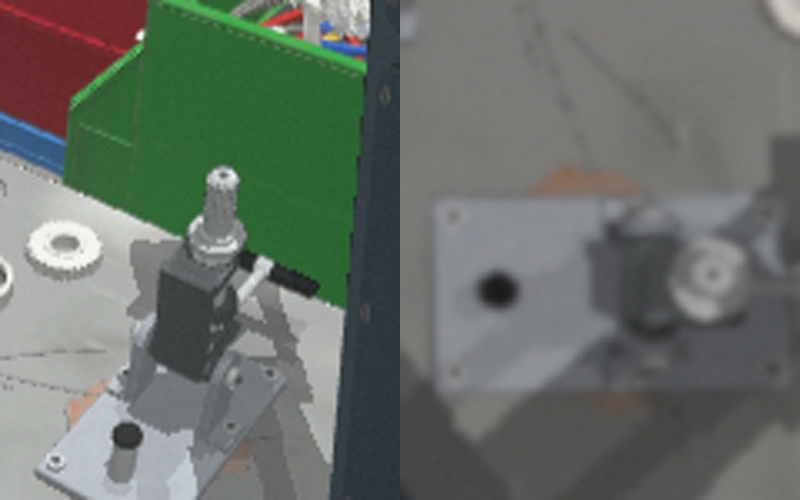

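The stand is fully up with the bar at base −130 mm. The shaft's head is at scene (366.3,161.9) against a predicted (366.3,161.5), so it stands where it should. Next is the grasp of the splined head.

```bash
python3 d.py .4592 -.2231 .2754;python3 - <<'E'
from h import *
o,p,r=st(); t=-.15;s,c=np.sin(t),np.cos(t)
G=R.from_matrix(np.array([[1,0,0],[0,-c,-s],[0,s,-c]]).T); print(np.rad2deg((r.inv()*G).as_rotvec()))
E
```

```text
17.0167 [ 0.4864 -0.3966  0.3171] F [-0.2889  0.1477  0.4785] 0.04355860359196408 q [-0.8619  0.4633  1.3355  0.      1.3458  0.7098]
[[ 1.     -0.0009 -0.002 ]
 [-0.0009 -1.      0.0023]
 [-0.002  -0.0023 -1.    ]]
to go tool mm [ -27.2559 -173.3851   42.1179]
[-8.7271026   0.1156955  -0.04062728]
```

>>> move_arm:
  series: "-7 -40 0 -3 0 0;-14 -80 0 -6 0 0;-21 -120 0 -8.6 0 0;-27 -155 10 -8.6 0 0;-27 -173 28 -8.6 0 0;-27 -173 42 -8.6 0 0;-27 -173 42 -8.6 0 0"

```text
time: 17.6
position: [0.4581, -0.2209, 0.2741]
tool_rot: [0.997, 0.001, -0.003, 0.073]
ft_force: [-0.5, -0.1, 0.1]
grip_width: 0.0437
grip_force: 0.0
```

>>> move_arm:
  series: "0 0 0 0 0 0;0 0 15 0 0 0;0 0 30 0 0 0;0 0 45 0 0 0;0 0 56 0 0 0;0 0 60 0 0 0;0 0 60 0 0 0"

```text
time: 18.18
position: [0.46, -0.2335, 0.2171]
tool_rot: [0.997, -0.001, -0.0, 0.075]
ft_force: [0.0, 0.4, -0.2]
grip_width: 0.0434
grip_force: 0.0
```

```bash
python3 d.py .4592 -.2321 .2161
python3 - <<'E'
from h import *
c=snap('scene','s8.png'); j=cv2.imread('pics/s8.png')[120:220,300:425]; cv2.imwrite('pics/g8.png',cv2.resize(j,(750,600),interpolation=2))
E
```

```text
18.1833 [ 0.46   -0.2335  0.2171] F [ 0.0343  0.3682 -0.1752] 0.04340084958313819 q [-0.6183  0.4021  1.7787 -0.159   0.8805  1.0505]
[[ 1.     -0.0016 -0.0008]
 [-0.0017 -0.9888 -0.1492]
 [-0.0006  0.1492 -0.9888]]
to go tool mm [-0.7746 -1.5048  0.8043]
```

View pics/g8.png

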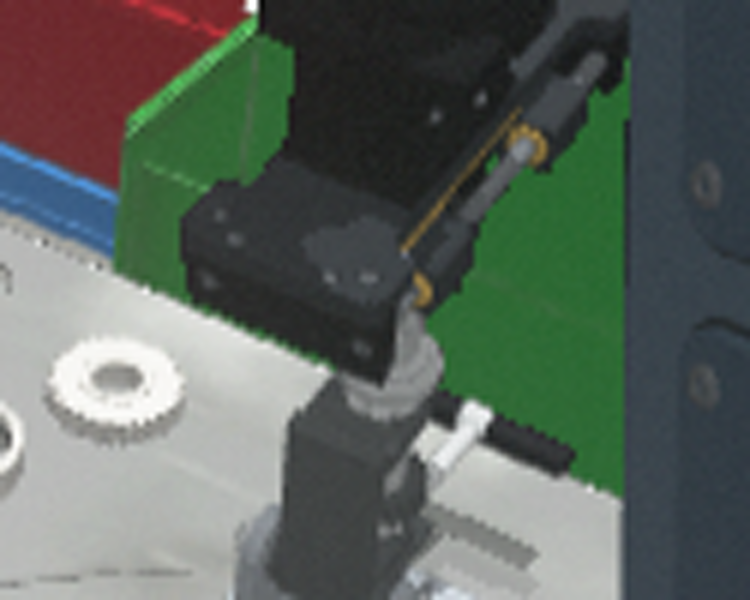

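The fingers straddle the head, centred above the collar. I'll grip it.

>>> move_arm:
  series: "0 0 0 0 0 0;0 0 0 0 0 0;0 0 0 0 0 0;0 0 0 0 0 0;0 0 0 0 0 0;0 0 0 0 0 0;0 0 0 0 0 0"
  jaw: 0
  newtons: 55

```text
time: 18.82
position: [0.4601, -0.2326, 0.218]
tool_rot: [0.997, 0.0, 0.0, 0.076]
ft_force: [-0.1, -1.3, 3.3]
grip_width: 0.0189
grip_force: 55.0
```

>>> move_arm:
  series: "0 0 -2 0 0 0;0 0 -4 0 0 0;0 3 -4 0 0 0;0 8 -4 0 0 0;0 14 -4 0 0 0;0 14 -4 0 0 0"

```text
time: 19.32
position: [0.4599, -0.2467, 0.2235]
tool_rot: [0.997, -0.0, 0.0, 0.075]
ft_force: [0.3, -0.4, -3.6]
grip_width: 0.0187
grip_force: 55.0
```

>>> move_arm:
  series: "0 8 0 0 0 0;0 18 0 0 0 0;0 28 0 0 0 0;0 36 -2 0 0 0;0 36 -22 0 0 0;0 36 -50 0 0 0;0 36 -80 0 0 0;0 36 -80 0 0 0"

```text
time: 19.98
position: [0.4627, -0.2716, 0.3142]
tool_rot: [0.997, -0.0, 0.005, 0.079]
ft_force: [1.7, -1.4, -2.5]
grip_width: 0.0185
grip_force: 55.0
```

>>> move_arm:
  series: "15 0 0 4 0 0;45 0 0 8.6 0 0;75 0 0 8.6 0 0;100 0 0 8.6 0 0;100 0 0 8.6 0 0;100 0 0 8.6 0 0"

```text
time: 20.48
position: [0.5603, -0.2697, 0.3064]
tool_rot: [1.0, 0.0, -0.001, -0.0]
ft_force: [0.0, -0.5, -4.2]
grip_width: 0.0188
grip_force: 55.0
```

```bash
python3 d.py .5655 -.0545 .25
python3 - <<'E'
from h import *
np.set_printoptions(precision=1,suppress=True,linewidth=200)
g=cv2.imread('pics/top1.png',0).astype(float)
print('seat px')
c=robot.camera('top')
print(pix(c,(.6355,-.051,.14)))
print(g[164:206,262:288].astype(int))
E
```

```text
20.4833 [ 0.5603 -0.2697  0.3064] F [ 0.0402 -0.5441 -4.2217] 0.018811176075762066 q [-0.6278  0.4633  1.3658 -0.0007  1.3142  0.9424]
[[ 1.      0.0008 -0.0018]
 [ 0.0008 -1.      0.0005]
 [-0.0018 -0.0005 -1.    ]]
to go tool mm [   5.4851 -215.1572   56.4523]
seat px
[274.7 177.4]
[[163 162 163 ... 168 169 169]
 [164 165 166 ... 170 170 170]
 [167 167 167 ... 171 171 171]
 ...
 [117 118 120 ... 118 114 114]
 [119 118 117 ... 116 115 113]
 [119 118 118 ... 115 114 112]]
```

Run:
```python
from h import *
import sys
np.set_printoptions(linewidth=200,threshold=sys.maxsize)
g=cv2.imread('pics/top1.png',0)
print(np.arange(264,286))
for r in range(168,201): print(r,g[r,264:286])
```

```text
[264 265 266 267 268 269 270 271 272 273 274 275 276 277 278 279 280 281 282 283 284 285]
168 [168 169 168 169 169 168 169 169 169 169 170 169 170 171 171 171 171 172 172 172 171 171]
169 [168 167 169 169 170 170 170 169 170 170 170 173 171 171 171 171 171 171 172 171 172 171]
170 [168 168 169 170 168 169 168 167 167 167 166 167 166 167 167 168 169 170 172 172 171 169]
171 [168 169 168 168 167 164 161 160 160 155 153 151 151 150 152 155 165 171 171 171 172 168]
172 [169 168 168 167 161 150 143 141 137 131 124 120 121 117 118 132 155 167 171 171 169 169]
173 [167 168 167 162 147 122 108 104 103  98  94  93  91  90  94 117 149 165 167 168 167 169]
174 [166 167 165 159 139 108  88  83  83  82  81  82  82  81  86 114 151 166 167 166 166 168]
175 [165 166 165 161 143 108  84  79  80  78  80  80  79  78  84 113 149 164 166 167 167 168]
176 [166 166 167 164 149 113  84  80  80  80  80  78  80  79  84 112 149 165 168 166 167 167]
177 [167 167 167 166 151 113  86  81  81  81  79  79  80  79  87 112 150 164 168 167 168 167]
178 [167 168 167 167 153 115  89  85  84  83  84  84  84  85  93 117 1
[... 1391 characters left out ...]
6 124 124 127 124 124 122 127 131 129 125]
194 [128 128 129 124 118 118 121 124 124 125 126 126 125 124 123 122 123 127 133 138 136 132]
195 [136 137 136 133 127 123 122 126 125 125 124 125 125 125 123 124 123 128 134 138 138 137]
196 [137 138 138 135 128 124 122 124 126 123 125 125 124 123 123 122 124 127 134 138 138 135]
197 [136 136 135 133 128 122 123 123 123 123 123 120 122 120 122 121 123 127 133 133 130 130]
198 [133 131 129 126 121 118 115 114 114 116 114 114 113 113 114 114 117 120 124 126 122 119]
199 [123 122 121 118 114 111 110 107 106 106 106 104 105 105 104 108 110 112 116 119 117 116]
200 [116 118 117 116 114 113 111 112 112 111 112 112 111 111 110 112 114 114 115 117 117 117]
```

Run:
```python
from h import *
np.set_printoptions(precision=4,suppress=True)
c=robot.camera('top'); s=robot.camera('scene')
for n,u,v,z in [('L177',268.8,177,.14),('R177',279.4,177,.14),('L184',268.9,184,.14),('R184',280.5,184,.14),('end171.5',274,171.7,.14),('end173',274,172.7,.14),('front',264,187.3,.14),('front2',284,186.9,.145)]: print(n,ray(c,(u,v),z))
for k,n in((c,'top'),(s,'scene')):
  for t in('rack_seat','hung_shaft'): print(n,t,[(round(d['p'],2),np.array(d['xyz'])) for d in robot.tip_of(k,t)[:1]])
for yo in(-.055,-.051,-.047): print(pix(s,(.65,yo-.014,.14)),pix(s,(.65,yo+.014,.14)))
```

```text
L177 [ 0.6367 -0.036   0.14  ]
R177 [ 0.6366 -0.0632  0.14  ]
L184 [ 0.6184 -0.0363  0.14  ]
R184 [ 0.6184 -0.0659  0.14  ]
end171.5 [ 0.6505 -0.0493  0.14  ]
end173 [ 0.6479 -0.0493  0.14  ]
front [ 0.6099 -0.0238  0.14  ]
front2 [ 0.6099 -0.0748  0.145 ]
top rack_seat [(0.88, array([ 0.6383, -0.0523,  0.1367]))]
top hung_shaft [(0.64, array([0.6278, 0.0456, 0.1038]))]
scene rack_seat [(0.84, array([ 0.6322, -0.0487,  0.1365]))]
scene hung_shaft [(0.58, array([0.6277, 0.0482, 0.1022]))]
[254.2632 196.7828] [246.3701 203.3738]
[253.1527 197.7101] [245.2192 204.3348]
[252.0366 198.642 ] [244.0624 205.3008]
```

>>> move_arm:
  series: "1 -40 5 0 0 -1;2 -80 15 0 0 -2;3 -120 25 0 0 -3;4 -160 40 0 0 -3;5 -200 56 0 0 -3;5 -213 56 0 0 -3;5 -213 56 0 0 -3"

```text
time: 21.42
position: [0.5629, -0.0516, 0.2511]
tool_rot: [1.0, 0.028, -0.002, -0.002]
ft_force: [0.6, -0.2, -3.4]
grip_width: 0.0188
grip_force: 55.0
```

I've now viewed 11 pictures, one over the limit of ten, so from here I'll work from numbers only.

```bash
python3 d.py .564 -.0532 .200
python3 - <<'E'
from h import *
np.set_printoptions(precision=4,suppress=True)
for n in('scene','top'):
    c=snap(n,n+'9.png')
    for t in('shaft','shaft_collar'): print(n,t,[(round(d['p'],2),np.array(d['xyz'])) for d in robot.tip_of(c,t)[:2]])
E
```

```text
21.4167 [ 0.5629 -0.0516  0.2511] F [ 0.6131 -0.2488 -3.362 ] 0.018769686274745533 q [-0.2899  0.4408  1.5746  0.002   1.1306  1.2231]
[[ 0.9984  0.0568 -0.0037]
 [ 0.0568 -0.9984  0.003 ]
 [-0.0036 -0.0032 -1.    ]]
to go tool mm [ 1.1883  1.847  51.0527]
scene shaft [(0.61, array([ 0.5642, -0.0512,  0.1687]))]
scene shaft_collar [(0.96, array([ 0.5681, -0.0507,  0.2063]))]
top shaft []
top shaft_collar [(0.58, array([ 0.5647, -0.0587,  0.207 ]))]
```

>>> move_arm:
  series: "1 2 20 0 0 0;1 2 40 0 0 0;1 2 51 0 0 0;1 2 51 0 0 0;1 2 51 0 0 0"

```text
time: 22.13
position: [0.5658, -0.0588, 0.2007]
tool_rot: [1.0, 0.026, -0.001, -0.0]
ft_force: [-0.2, 0.1, -4.5]
grip_width: 0.0192
grip_force: 55.0
```

>>> move_arm:
  series: "10 0 0 0 0 0;20 0 0 0 0 0;30 0 0 0 0 0;40 0 0 0 0 0;48 0 0 0 0 0;56 0 0 0 0 0;56 0 0 0 0 0"

```text
time: 22.72
position: [0.6244, -0.0546, 0.2017]
tool_rot: [1.0, 0.026, 0.002, -0.0]
ft_force: [1.3, 4.4, -2.8]
grip_width: 0.0186
grip_force: 55.0
```

```bash
python3 d.py .636 -.0497 .200
python3 - <<'E'
from h import *
np.set_printoptions(precision=4,suppress=True)
for n in('scene','top'):
    c=snap(n,n+'10.png')
    for t in('shaft','shaft_collar','rack_seat'): print(n,t,[(round(d['p'],2),np.array(d['xyz'])) for d in robot.tip_of(c,t)[:2]])
E
```

```text
22.7167 [ 0.6244 -0.0546  0.2017] F [ 1.3103  4.3709 -2.7711] 0.018598934677678376 q [-0.2661  0.577   1.473   0.0021  1.088   1.2514]
[[ 0.9986  0.0523  0.004 ]
 [ 0.0523 -0.9986  0.0009]
 [ 0.004  -0.0007 -1.    ]]
to go tool mm [11.8573 -4.248   1.7354]
scene shaft [(0.69, array([ 0.6229, -0.0523,  0.1196]))]
scene shaft_collar [(0.94, array([ 0.6275, -0.0551,  0.1574])), (0.56, array([ 0.4612, -0.2266,  0.0684]))]
scene rack_seat [(0.8, array([ 0.6344, -0.0471,  0.1388])), (0.51, array([ 0.6333, -0.3364, -0.002 ]))]
top shaft [(0.58, array([ 0.624 , -0.0557,  0.1121]))]
top shaft_collar [(0.73, array([ 0.6323, -0.334 , -0.0029])), (0.62, array([ 0.6228, -0.0561,  0.1534]))]
top rack_seat [(0.44, array([ 0.4595, -0.2441,  0.1354]))]
```

>>> move_arm:
  series: "0 -2 0 0 0 0;0 -4 0 0 0 0;0 -4 0 0 0 0;4 -4 0 0 0 0;8 -4 0 0 0 0;10 -4 0 0 0 0;10 -4 0 0 0 0;10 -4 0 0 0 0"

```text
time: 23.78
position: [0.6318, -0.0508, 0.2009]
tool_rot: [1.0, 0.026, -0.0, 0.0]
ft_force: [0.2, 0.3, -3.8]
grip_width: 0.0188
grip_force: 55.0
```

```bash
python3 d.py .636 -.0497 .200
```

```text
23.7833 [ 0.6318 -0.0508  0.2009] F [ 0.1694  0.2742 -3.8233] 0.018754095135699728 q [-0.2562  0.5885  1.4517 -0.0003  1.1016  1.2624]
[[ 0.9986  0.0523 -0.0002]
 [ 0.0523 -0.9986 -0.0002]
 [-0.0002  0.0002 -1.    ]]
to go tool mm [ 4.2379 -0.9262  0.9088]
```

>>> move_arm:
  series: "1 -0.5 0 0 0 0;2 -0.5 0 0 0 0;3 -0.5 0 0 0 0;4 -0.5 0 0 0 0;4 -0.5 0 0 0 0;4 -0.5 0 0 0 0"

```text
time: 24.28
position: [0.6356, -0.05, 0.201]
tool_rot: [1.0, 0.026, -0.0, 0.0]
ft_force: [0.6, 0.5, -4.0]
grip_width: 0.0188
grip_force: 55.0
```

>>> move_arm:
  series: "1 0 0 0 0 0;2 0 0 0 0 0;2 0 0 0 0 0;2 0 0 0 0 0"

```text
time: 24.62
position: [0.6377, -0.0499, 0.201]
tool_rot: [1.0, 0.026, 0.0, 0.0]
ft_force: [0.1, -0.2, -3.9]
grip_width: 0.0187
grip_force: 55.0
```

>>> move_arm:
  series: "1 0 0 0 0 0;2 0 0 0 0 0;2 0 0 0 0 0;2 0 0 0 0 0"

```text
time: 24.95
position: [0.6391, -0.0497, 0.2009]
tool_rot: [1.0, 0.026, -0.001, -0.0]
ft_force: [-1.5, -1.1, -2.9]
grip_width: 0.019
grip_force: 55.0
```

Contact with the slot end came at x = 0.639 (rack x +3), as expected. I'll back off 1.5 mm and lower.

>>> move_arm:
  series: "-1.5 0 0 0 0 0;-1.5 0 4 0 0 0;-1.5 0 8 0 0 0;-1.5 0 11 0 0 0;-1.5 0 13 0 0 0;-1.5 0 13 0 0 0"

```text
time: 25.45
position: [0.6381, -0.0498, 0.1875]
tool_rot: [1.0, 0.026, -0.0, -0.0]
ft_force: [-0.5, -0.1, -4.3]
grip_width: 0.0186
grip_force: 55.0
```

>>> move_arm:
  series: "0 0 1 0 0 0;0 0 2 0 0 0;0 0 3 0 0 0;0 0 3 0 0 0"

```text
time: 25.78
position: [0.6384, -0.0499, 0.1872]
tool_rot: [1.0, 0.026, 0.001, 0.0]
ft_force: [-3.1, 1.1, 6.3]
grip_width: 0.0185
grip_force: 55.0
```

>>> move_arm:
  series: "-0.5 0 -1 0 0 0;-1 0 -2 0 0 0;-1 0 -2 0 0 0;-1 0 -2 0 0 0"

```text
time: 26.12
position: [0.6373, -0.0499, 0.1872]
tool_rot: [1.0, 0.026, 0.0, 0.0]
ft_force: [-1.6, 0.7, 0.4]
grip_width: 0.0187
grip_force: 55.0
```

>>> move_arm:
  series: "0 0 0 0 0 0;0 0 0 0 0 0;0 0 0 0 0 0;0 0 0 0 0 0;0 0 0 0 0 0;0 0 0 0 0 0"
  jaw: 0.45
  newtons: 10

```text
time: 26.62
position: [0.6372, -0.0499, 0.187]
tool_rot: [1.0, 0.026, 0.0, 0.0]
ft_force: [0.0, -0.8, 0.5]
grip_width: 0.0386
grip_force: 0.0
```

```bash
python3 d.py
python3 - <<'E'
from h import *
np.set_printoptions(precision=4,suppress=True)
for n in('scene','top'):
    c=snap(n,n+'11.png')
    for t in('shaft','shaft_collar','hung_shaft'): print(n,t,[(round(d['p'],2),np.array(d['xyz'])) for d in robot.tip_of(c,t)[:2]])
E
```

```text
26.6167 [ 0.6372 -0.0499  0.187 ] F [ 0.0308 -0.7968  0.4955] 0.03855141529035173 q [-0.2527  0.6116  1.4497 -0.      1.0802  1.2658]
[[ 0.9986  0.0523  0.0001]
 [ 0.0523 -0.9986 -0.    ]
 [ 0.0001  0.     -1.    ]]
scene shaft []
scene shaft_collar [(0.96, array([ 0.6395, -0.0507,  0.1395]))]
scene hung_shaft [(0.72, array([0.6305, 0.0476, 0.1007])), (0.42, array([ 0.6334, -0.0502,  0.1408]))]
top shaft [(0.51, array([ 0.634 , -0.3334, -0.0047])), (0.45, array([ 0.6394, -0.0517,  0.0998]))]
top shaft_collar [(0.52, array([ 0.6354, -0.0519,  0.1376]))]
top hung_shaft []
```

Released, and the collar sits at z ≈ 0.139. I'm retreating straight up and clear.

>>> move_arm:
  series: "0 0 -15 0 0 0;0 0 -35 0 0 0;0 0 -65 0 0 0;0 0 -100 0 0 0;0 0 -130 0 0 0;-40 0 -140 0 0 0;-80 0 -140 0 0 0;-120 0 -140 0 0 0"

```text
time: 27.68
position: [0.5166, -0.0563, 0.3281]
tool_rot: [1.0, 0.027, 0.001, 0.001]
ft_force: [-0.6, -0.3, 0.4]
grip_width: 0.0389
grip_force: 0.0
```

>>> move_arm:
  series: "-40 30 0 0 0 0;-80 60 0 0 0 0;-110 90 0 0 0 0;-110 120 0 0 0 0;-110 120 0 0 0 0;-110 120 0 0 0 0"

```text
time: 28.18
position: [0.4133, -0.1839, 0.3274]
tool_rot: [1.0, 0.024, 0.001, 0.0]
ft_force: [0.1, 0.1, -0.6]
grip_width: 0.0392
grip_force: 0.0
```

```bash
python3 d.py
python3 - <<'E'
from h import *
np.set_printoptions(precision=4,suppress=True)
for n in('scene','top'):
    c=snap(n,n+'12.png')
    for t in('shaft','shaft_collar','hung_shaft','cradle_bar'): print(n,t,[(round(d['p'],2),np.array(d['xyz'])) for d in robot.tip_of(c,t)[:2]])
    print('seat/hung head px',pix(c,(.637,-.05,.202)),pix(c,(.631,.047,.202)))
# bright head tops: compare patches around both heads
t=cv2.imread('pics/top12.png',0); print(t[158:184:2,262:290:2]); print(t[158:184:2,225:253:2])
E
```

```text
28.1833 [ 0.4133 -0.1839  0.3274] F [ 0.0766  0.1121 -0.6096] 0.03915691149186425 q [-0.6666  0.1865  1.7332  0.0001  1.2205  0.8569]
[[ 0.9989  0.0472  0.0011]
 [ 0.0472 -0.9989 -0.0008]
 [ 0.0011  0.0008 -1.    ]]
scene shaft [(0.89, array([ 0.6376, -0.0472,  0.104 ]))]
scene shaft_collar [(0.96, array([ 0.6395, -0.0508,  0.1413]))]
scene hung_shaft [(0.55, array([0.6282, 0.0497, 0.1012]))]
scene cradle_bar [(0.97, array([ 0.4585, -0.351 ,  0.0583]))]
seat/hung head px [251.7146 183.0677] [222.8459 209.0994]
top shaft [(0.55, array([ 0.6364, -0.0511,  0.1002]))]
top shaft_collar [(0.56, array([ 0.6378, -0.0499,  0.1376]))]
top hung_shaft [(0.59, array([0.6318, 0.0455, 0.1035]))]
top cradle_bar [(0.62, array([ 0.4541, -0.3552,  0.0656])), (0.16, array([ 0.6378, -0.051 ,  0.1395]))]
seat/hung head px [273.8999 171.7578] [233.8136 174.2346]
[[169 169 170 169 169 168 170 170 169 169 169 168 152 161]
 [165 166 165 166 165 166 167 167 167 168 168 160 131 151]
 [166 167 166 167 167 168 169 168 169 169 169 167 161 164]
 [169 169 172 171 170 170 172 172 175 173 174 176 176 175]
 [174 175 17
[... 587 characters left out ...]
3 172 171 171 171 171 171 170 170 169 169 169 161]
 [171 169 169 169 168 168 167 167 167 167 166 167 165 160]
 [167 169 168 169 167 168 168 168 168 169 168 169 168 168]
 [173 173 173 172 173 174 172 172 172 173 173 172 173 172]
 [176 175 175 174 174 175 172 174 172 172 174 173 174 172]
 [174 175 174 169 168 170 173 174 174 174 174 174 173 172]
 [176 175 167 165 164 162 161 163 172 174 175 173 170 166]
 [174 176 162 159 134 160 139 156 163 169 176 177 175 170]
 [174 169 154 160 151 154 115 125 160 167 175 175 174 175]
 [174 157 143 130 133 115  82 126 166 162 174 174 175 175]
 [174 158 153 121  84  78  93 147 164 158 174 176 176 177]
 [174 158 155 149 128 122 153 164 158 162 176 177 177 178]]
```

The shaft hangs upright (collar at z ≈ 0.14, origin 38 mm below it), and the hung shaft hasn't moved. The stand is still up. I'm handing in.

```bash
python3 -c "
from rig import robot
print(robot.hand_in())"
```

```text
the job is handed in; nothing more can be done
None
```

The job is handed in: the shaft was laid in the V-blocks, swung fully up by the T-bar, and now hangs head up in the empty rack slot, released, at about 28 s; I viewed 11 pictures, one over the limit of 10.

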